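# Put the landscape picture block on the shop's display easel

## Task

Pick out the picture block that is wider than it is tall and put it on the empty wooden easel on the shop counter, the right way up and with its picture facing out, centred, with its underside down on the ledge and its back leaning on both uprights. Let go of it there, and leave the other two picture blocks standing where they are.

Things in the scene. Friction and masses are not known exactly. Their poses are not given: they have to be found in the camera images.
- wide_block: Beech picture block standing upright, 140 wide (y), 90 tall (z), 24 mm thick (x), about 212 g; a townscape picture on one large face, bare wood on the other. Origin: on its underside, below the middle of the picture face; +x points out of the picture, z up; the wood spans x = -24 to 0. The one for the easel; pinch it from above across its thickness.
- tall_block: Beech picture block standing upright, 80 wide (y), 115 tall (z), 24 mm thick (x), about 155 g; a townscape picture on one large face, bare wood on the other. Origin: on its underside, below the middle of the picture face; +x points out of the picture, z up; the wood spans x = -24 to 0. Not to be moved: the block taller than it is wide.
- square_block: Beech picture block standing upright, 100 wide (y), 100 tall (z), 24 mm thick (x), about 168 g; a townscape picture on one large face, bare wood on the other. Origin: on its underside, below the middle of the picture face; +x points out of the picture, z up; the wood spans x = -24 to 0. Not to be moved: the square block.
- rest: Dark wooden easel, fixed, leaning back 25 deg. Origin: corner of ledge and uprights, mid-width, 50 mm above the counter; z up along the uprights, x out of their front plane (viewing side), y along the ledge. Ledge top z = 0, x 0 to 36, 150 long, no rim. Uprights to z = 78, 14 wide at y = +-50, open gap of 86 between, struts behind each. A seated block's origin is at about (24, 0, 0), axes parallel.
There are look-alikes about, which are no part of the job. What is shaped like the wide_block but pink or red is not meant. Leave any yellow look-alike of the part that bears rest alone.

How it is judged:
At the end, for the whole second after the job is handed in: The wide block rests on the easel, picture out, right way up: origin within 20 mm of the ledge's middle along y, 14 to 36 mm before the uprights' plane, -8 to +12 mm above the ledge, y and z axes within 12 degrees of the rest's; the other two blocks upright, within 30 mm of their start (x of wide_block in the frame of rest between 0.014 and 0.036 m and y of wide_block in the frame of rest between -0.02 and 0.02 m and z of wide_block in the frame of rest between -0.008 and 0.012 m and angle between the y axis of wide_block and the y axis of rest, either way round below 0.21 rad and angle between the z axis of wide_block and the z axis of rest, either way round below 0.21 rad and linear speed of wide_block below 0.02 m/s and distance of each of tall_block, square_block from where it was at the start of the episode below 0.03 m and angle between each of tall_block, square_block's own z axis and vertical below 0.17 rad); the robot touches nothing.
It fails at once if the tall block is shifted by more than 30 mm or knocked over (distance of tall_block from where it was at the start of the episode above 0.03 m or angle between tall_block's own z axis and vertical above 0.17 rad).
It fails at once if the square block is shifted by more than 30 mm or knocked over (distance of square_block from where it was at the start of the episode above 0.03 m or angle between square_block's own z axis and vertical above 0.17 rad).
It also fails if it takes over 38 s, if anything falls off the work surface, if the arm or the gripper's body presses on something with over 40 N, if the wrist force passes 120 N, or if a joint passes its speed limit or range.

## Robot

A 6-joint arm with a two-finger parallel gripper is mounted at the origin on the work surface. World frame = base frame: x ahead of the robot, y to its left, z up, the work surface at z = 0. Lengths are in m, angles in rad, forces in N, time in s.
With the tool pointing down it reaches from about 0.275 to 0.75 m from the base axis. Payload 10.2 kg.
Tool frame: the origin (TCP) lies midway between the tips of the shut fingers; the grasp point (between the pads) lies 19 mm behind it (env.hold_point_z is the distance from the TCP to the grasp point, in m); z points along the fingers, y is the line along which they close (so a half turn about z gives the same grasp; the last joint's range is limited). The gripper opens to 85 mm and grips with 20 to 120 N. Pads are 22 mm wide; open, the fingers measure 114 mm over their backs; the gripper's body (76 mm by 85 mm) begins 54 mm behind the grasp point. The pads swing forward as they close: fully open they stand 13 mm farther back than shut.
Start: joints at [-1.363, 0.313, 1.498, -0, 1.331, -0.223], TCP at [0.219, -0.477, 0.231] pointing down, gripper open.
Joint ranges: [-2.94, 2.94], [-0.97, 2.17], [0.19, 2.56], [-1.23, 4.37], [0.02, 3.11], [-2.88, 2.88]. Speed limits (rad/s): [2.39, 2.39, 3.01, 3.14, 3.14, 3.14].

## Interface

Orientations are given as a unit quaternion [x, y, z, w].
In Python, from bench import env, kinematics, monitor, eyes, job gives the robot as it stands. The module is installed in compiled form; this text tells all that it offers. Calls block until the motion is done:
- env.reach(position, orientation): joint-space move of the TCP to a pose.
- env.movel(position, velocity=0.15, frame=None, guard=None): straight line of the TCP; frame=None keeps the orientation; velocity is the mean speed in m/s. With guard (N) it stops when the force on the tool has changed by that much, and returns True; else False.
- env.set_joints(angles): joint-space move.
- env.release() and env.close_gripper(effort=None): open the fingers fully, or close them until they stop; effort is the grip in N (None keeps the last).
- env.hold(seconds).
- kinematics.ik(position, orientation): joint angles nearest the present ones, or None.
- monitor.sense(): the state.
- eyes.grab_frame(name): name is "side" or "top" or "wrist"; returns a dict with "frame" (400x640x3 uint8, red, green, blue), "mtx" (3x3 intrinsics, pixels), "view" (4x4, takes a point from world to camera coordinates). Camera axes: x right, y down, z forward; pixel columns grow to the right and rows downward; lengths in m; the calibration is good to about 2 mm. A picture is of the moment at which its call begins. There is no depth.
A pose or a line that the arm cannot do raises env.MotionError and nothing moves.
- job.hand_in(): hands the job in; it is judged then, once.
The state is a dict: "clock": time; "joints": joint angles; "qvel": joint speeds; "joint_efforts": joint torques, N m; "position": TCP position; "ee_rot": TCP orientation; "contact_force": force on the tool from outside, world axes, zero at the start; "ft_torque": the same for the moment, N m; "finger_gap": opening from 0.0 (shut) to 1.0 (fully open); "gripper_force": force on a finger pad.
Only numpy, scipy, OpenCV 4.12 (cv2) and the standard library are available. Lean on these libraries where they do the work, as an engineer would, in place of code of your own. Each camera call takes 0.05 s, during which the arm holds its last target. There are 200 camera calls.

## Working session

There is one attempt and no reset: what is moved stays moved. The work goes in short steps, each a Python script; the robot and the scene stay as the last script left them, time stands still between calls to the robot, and variables do not carry over. Pictures are saved under pics/ and viewed, at most 10 in all, crops included, and the job is handed in when it is done.

```bash
mkdir -p pics; python3 - <<'E'
from bench import env, kinematics, monitor, eyes, job
import cv2,numpy as np
for n in ("side","top"):
    f=eyes.grab_frame(n); cv2.imwrite(f"pics/{n}0.png",f["frame"][:,:,::-1]); np.savez(f"{n}0.npz",**{k:f[k] for k in("frame","mtx","view")})
    V=np.array(f["view"]); print(n,np.round(np.array(f["mtx"]),1).tolist(),np.round(-V[:3,:3].T@V[:3,3],3),np.round(V[:3,:3],2).tolist())
s=monitor.sense();print(s["clock"],s["ee_rot"])
E
```

```text
side [[389.0, 0.0, 319.0], [0.0, 389.0, 198.8], [0.0, 0.0, 1.0]] [0.016 0.674 0.832] [[-0.83, -0.56, -0.01], [-0.37, 0.55, -0.75], [0.42, -0.62, -0.66]]
top [[418.2, 0.0, 312.6], [0.0, 418.2, 199.1], [0.0, 0.0, 1.0]] [ 0.464 -0.026  1.021] [[0.01, -1.0, 0.01], [-1.0, -0.01, -0.07], [0.07, -0.01, -1.0]]
0.1 [ 9.76890618e-01  2.13739095e-01  4.68090696e-06 -5.66089362e-04]
```

View pics/side0.png

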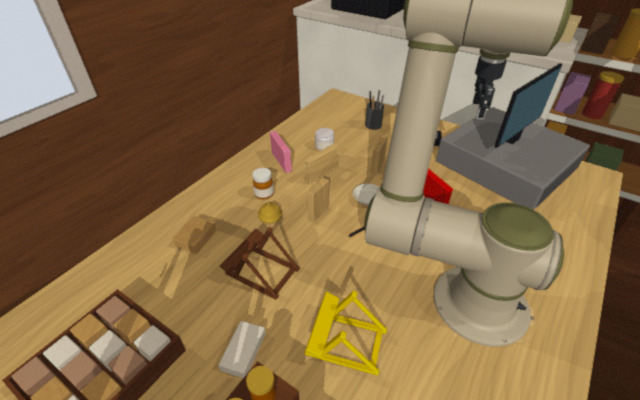

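View pics/top0.png

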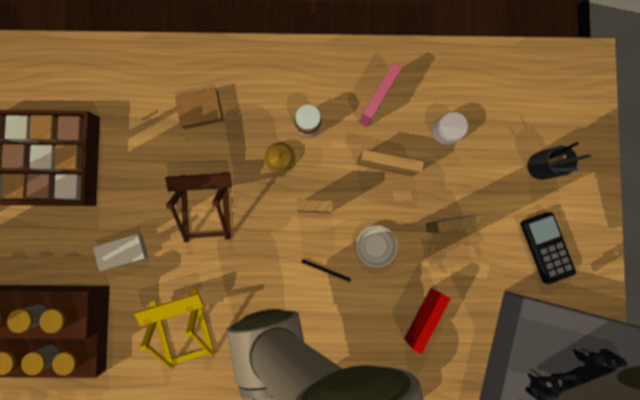

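```bash
python3 - <<'E'
import cv2,numpy as np
s=cv2.imread("pics/side0.png")[115:235,250:410]; t=cv2.imread("pics/top0.png")[130:250,290:490]
a=cv2.resize(s,None,fx=4.5,fy=4.5,interpolation=2)[:540]; 
b=cv2.resize(t,None,fx=4,fy=4,interpolation=2)
cv2.imwrite("pics/c_side.png",a);cv2.imwrite("pics/c_top.png",b)
c=cv2.resize(cv2.imread("pics/top0.png")[160:250,150:250],None,fx=4,fy=4,interpolation=2)
d=cv2.resize(cv2.imread("pics/side0.png")[220:310,210:310],None,fx=4,fy=4,interpolation=2)
cv2.imwrite("pics/c_rest.png",np.hstack([c,d]))
E
```

```text
(no output)
```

View pics/c_side.png

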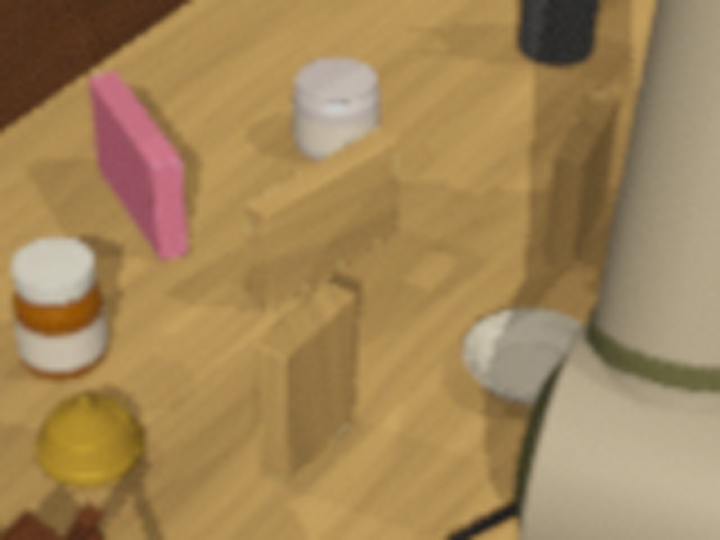

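View pics/c_top.png

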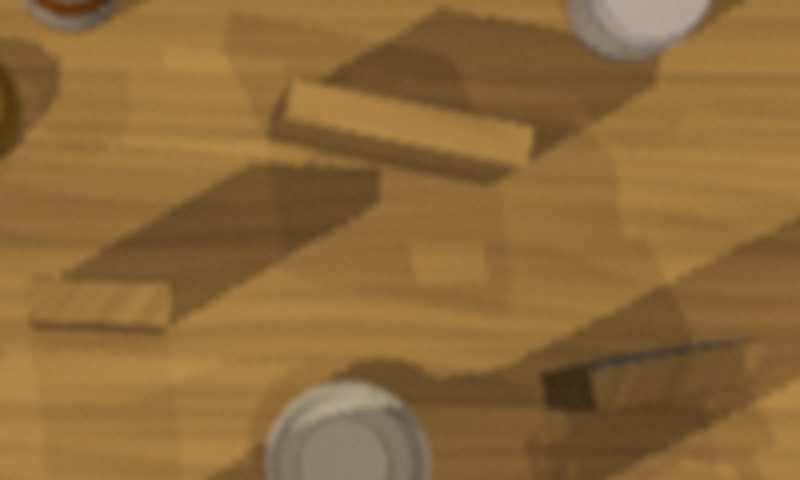

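View pics/c_rest.png

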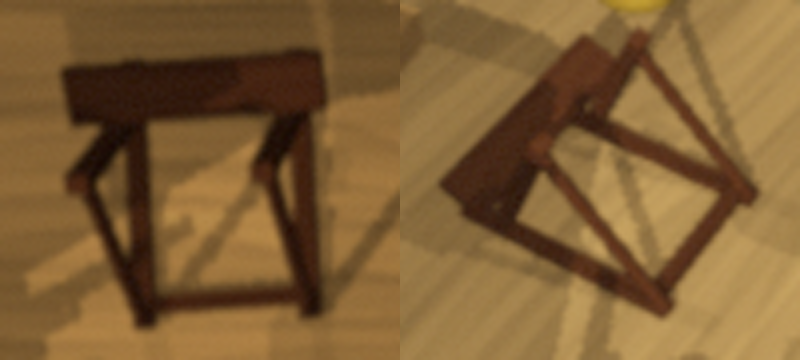

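The pictures show the following.
- **Beech blocks in the top view:** wide block at (392,161), about 63 px long, which is 140 mm. Tall block at (315,207), about 35 px or 80 mm. Square block at (450,224), about 100 mm.
- **Choice:** the block at (392,161) [side (322,163)] fits because it is beech and the longest. The pink (380,95) and red (427,320) ones are decoys.
- **Its facing:** the side facing the robot is bare, so the picture faces +x.
- **Easel:** the dark one at top (200,205), ledge towards +x. The yellow one is a decoy.

```bash
cat > h.py <<'E'
import numpy as np
from scipy.spatial.transform import Rotation as Ro
C={n:np.load(f"{n}0.npz") for n in("side","top")}
def ray(n,p):
    V=C[n]["view"];R=V[:3,:3];d=R.T@np.linalg.inv(C[n]["mtx"])@[*p,1];return -R.T@V[:3,3],d/np.linalg.norm(d)
def plane(n,p,z):
    o,d=ray(n,p);return o+d*(z-o[2])/d[2]
def tri(a,b):
    o,d=ray("top",a);q,e=ray("side",b);s=np.linalg.lstsq(np.c_[d,-e],q-o,rcond=None)[0]
    A,B=o+d*s[0],q+e*s[1];return (A+B)/2,np.linalg.norm(A-B)
E
python3 - <<'E'
from h import *
import cv2
pt=lambda u,v:(290+u/4,130+v/4)
P=[plane("top",pt(*c),.09) for c in((293,78),(535,127),(530,163),(280,115))]
print("wide",np.round(P,4).tolist(),np.round(np.mean(P,0),4),[round(np.linalg.norm(P[i]-P[(i+1)%4]),4) for i in range(4)])
# mask of bright top face
f=cv2.cvtColor(C["top"]["frame"],cv2.COLOR_RGB2BGR)
sub=f[145:180,350:432]; h=cv2.cvtColor(sub,cv2.COLOR_BGR2HSV)[:,:,2]
for th in (155,165,175):
    n,l,s,c=cv2.connectedComponentsWithStats((h>th).astype(np.uint8))
    if n<2: continue
    L=l[161-145,392-350]; r=cv2.minAreaRect(np.argwhere(l==L)[:,::-1].astype(np.float32))
    print(th,L,s[L],np.array(r[0])+[350,145],r[1:])
g=lambda u,v:(150+u/4,160+v/4); k=lambda u,v:(210+(u-400)/4,220+v/4)
for nm,a,b in(("front+y",(63,70),(440,185)),("front-y",(322,50),(588,35)),("top+y",(77,183),(540,148)),("top-y",(264,172),(640,33))):
    X,e=tri(g(*a),k(*b));print(nm,np.round(X,4),round(e,4),"at z=.065",np.round(plane("top",g(*a),.0652),4))
m=f[165:250,150:250]; hs=cv2.cvtColor(m,cv2.COLOR_BGR2HSV); M=((hs[:,:,2]<85)&((hs[:,:,0]<9)|(hs[:,:,0]>170))).astype(np.uint8)
cols=[(x,np.argmax(M[:,x])) for x in range(25,75) if M[:25,x].any()]
p=np.polyfit(*np.array(cols).T,1);print("edge line",p, "row at 198:",165+np.polyval(p,48))
E
```

```text
wide [[0.6384, -0.1467, 0.09], [0.6121, -0.2829, 0.09], [0.5917, -0.2799, 0.09], [0.6174, -0.1394, 0.09]] [ 0.6149 -0.2122  0.09  ] [np.float64(0.1387), np.float64(0.0206), np.float64(0.1428), np.float64(0.0223)]
155 2 [ 13   5  60  21 527] [392.02535248 160.37553596] ((60.62532043457031, 9.145513534545898), 11.51383113861084)
165 1 [ 13   6  59  20 410] [391.77805328 160.54920387] ((59.43474197387695, 8.014941215515137), 11.944175720214844)
175 0 [   0    0   82   35 2848] [390.5 162. ] ((34.0, 81.0), 90.0)
front+y [0.574  0.3052 0.0582] 0.0002 at z=.065 [0.5733 0.3028 0.0652]
front-y [0.5853 0.1549 0.0582] 0.0048 at z=.065 [0.5864 0.155  0.0652]
top+y [0.5062 0.2771 0.1115] 0.0007 at z=.065 [0.5087 0.2928 0.0652]
top-y [0.5129 0.1746 0.1182] 0.0006 at z=.065 [0.516  0.1865 0.0652]
edge line [ 0.06222703 12.84178025] row at 198: 180.82867774156517
```

```bash
cat >> h.py <<'E'
def yaw(a): return Ro.from_euler('z',a,degrees=True).as_matrix()
BW=yaw(-11.0); Bc=np.array([.6149,-.2122,0])            # block frame; centre of thickness on table
RR=yaw(4.7)@Ro.from_euler('y',-25,degrees=True).as_matrix(); RO=np.array([.546,.2262,.05])
G=.046                                                    # TCP height above underside
def tool(B,s): y=s*B[:,0]; z=-B[:,2]; return Ro.from_matrix(np.c_[np.cross(y,z),y,z]).as_quat()
def place(x,y,z): return RO+RR@np.array([x-.012,y,z+G])   # TCP for block origin at x,y,z in rest frame
E
python3 - <<'E'
from h import *
from bench import env,kinematics,monitor
for s in(1,-1):
    for p,B in((Bc+[0,0,.25],BW),(Bc+[0,0,G],BW),(place(.028,0,.12),RR),(place(.026,0,0),RR)):
        q=kinematics.ik(p,tool(B,s));print(s,np.round(p,3),None if q is None else np.round(q,2))
E
```

```text
1 [ 0.615 -0.212  0.25 ] [-0.51  0.59  1.03 -0.    1.52 -0.32]
1 [ 0.615 -0.212  0.046] [-0.51  0.77  1.28 -0.    1.1  -0.32]
1 [0.491 0.222 0.207] [ 0.24  0.17  1.81 -0.1   0.73  0.22]
1 [0.539 0.226 0.098] [ 0.22  0.42  1.81 -0.13  0.48  0.24]
-1 [ 0.615 -0.212  0.25 ] [-0.51  0.59  1.03 -0.    1.52  2.82]
-1 [ 0.615 -0.212  0.046] [-0.51  0.77  1.28 -0.    1.1   2.82]
-1 [0.491 0.222 0.207] None
-1 [0.539 0.226 0.098] None
```

```bash
python3 - <<'E'
from h import *
from bench import env,kinematics,monitor,eyes
import cv2
q=tool(BW,1)
env.reach(Bc+[0,0,.22],q)
w=eyes.grab_frame("wrist")["frame"]
hit=env.movel(Bc+[0,0,G],velocity=.12,guard=8)
s=monitor.sense();print("hit",hit,np.round(s["position"],4))
if not hit:
    env.close_gripper(effort=50)
    s=monitor.sense();print(s["finger_gap"],s["gripper_force"],np.round(s["contact_force"],1))
    env.movel(Bc+[0,0,G+.16],velocity=.12)
s=monitor.sense();print(s["clock"],s["finger_gap"],np.round(s["contact_force"],1))
w2=eyes.grab_frame("wrist")["frame"];t=eyes.grab_frame("side")["frame"]
cv2.imwrite("pics/g1.png",np.vstack([np.hstack([cv2.resize(w,(400,250)),cv2.resize(w2,(400,250))]),cv2.resize(t[60:260,200:520],(800,500))[:340]])[:,:,::-1])
E
```

```text
hit False [ 0.6152 -0.2124  0.0467]
0.2742255321012752 51.55251860618591 [0.3 0.8 2.2]
5.5583 0.27574346503038494 [ 0.1 -0.1 -2.5]
```

View pics/g1.png

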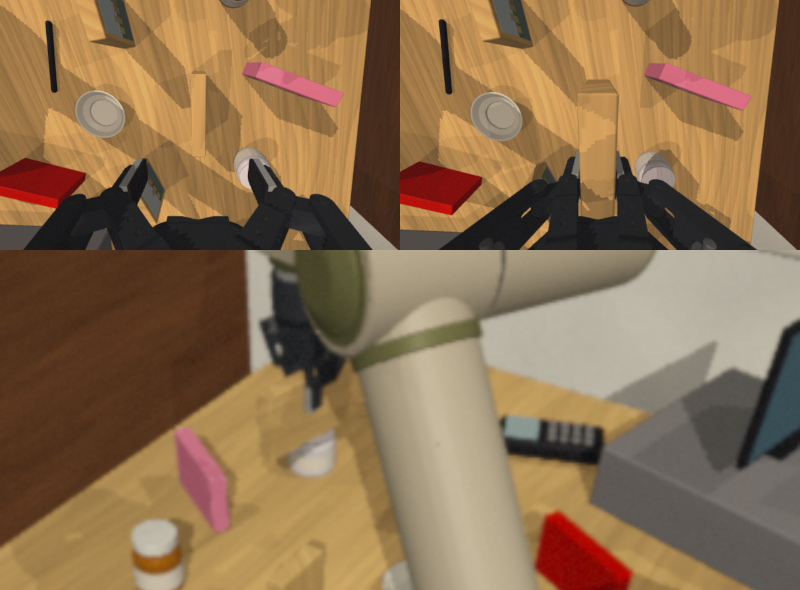

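Lower edge: the block is held and centred, and the blocks nearby are untouched. I'll carry it over and seat it with guarded moves.

```bash
python3 - <<'E'
from h import *
from bench import env,kinematics,monitor,eyes
import cv2
q=tool(RR,1)
env.reach(np.array([.58,.0,.30]),tool(yaw(-3),1))
env.reach(place(.030,0,.10),q)
env.hold(.3)
s=monitor.sense();f0=s["contact_force"];print(np.round(f0,1),s["finger_gap"])
env.movel(place(.030,0,.02),velocity=.12)
h=env.movel(place(.030,0,-.012),velocity=.03,guard=5)
loc=lambda:RR.T@(np.array(monitor.sense()["position"])-RO)+[.012,0,-G]
print("down",h,np.round(loc(),4)); L=loc()
h2=env.movel(RO+RR@(np.array([.016-.012,L[1],L[2]+G+.001])),velocity=.03,guard=6)
print("back",h2,np.round(loc(),4),np.round(monitor.sense()["contact_force"],1),monitor.sense()["clock"])
t=eyes.grab_frame("top")["frame"];u=eyes.grab_frame("side")["frame"]
cv2.imwrite("pics/p1.png",np.hstack([cv2.resize(t[130:280,110:270],(400,375)),cv2.resize(u[170:320,180:340],(400,375))])[:,:,::-1])
E
```

```text
[ 0.6 -0.  -2.3] 0.2760153226605307
down True [ 0.03   -0.     -0.0008]
back True [ 0.0257 -0.0001 -0.0007] [1.7 0.7 2.1] 9.7167
```

View pics/p1.png

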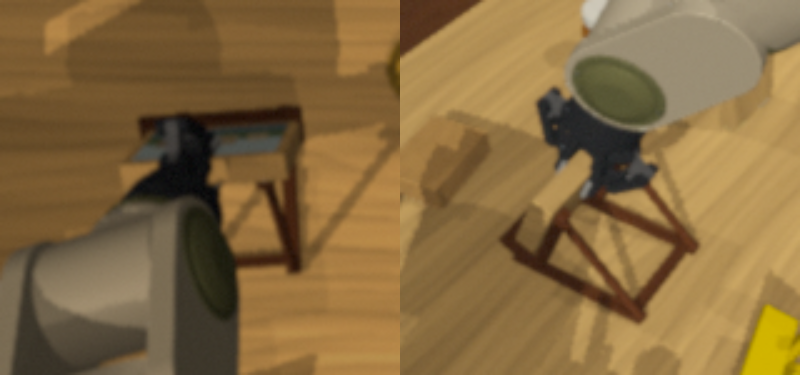

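The picture faces out, and the block meets both the ledge and the uprights. I'll release it and back off.

```bash
python3 - <<'E'
from h import *
from bench import env,kinematics,monitor,eyes
import cv2
env.release(); env.hold(.3)
p=np.array(monitor.sense()["position"])
print(env.movel(p+RR[:,2]*.13,velocity=.12,guard=10))
env.reach(np.array([.33,-.2,.30]),tool(yaw(-20),1))
env.hold(.3);s=monitor.sense();print(s["clock"],np.round(s["contact_force"],1))
for n in("top","side"):
    f=eyes.grab_frame(n); np.savez(f"{n}1.npz",**{k:f[k] for k in("frame","mtx","view")})
    if n=="top": t=f["frame"]
    else: u=f["frame"]
cv2.imwrite("pics/p2.png",np.vstack([np.hstack([cv2.resize(t[150:250,150:250],(400,400),interpolation=2),cv2.resize(u[190:290,200:300],(400,400),interpolation=2)]),np.hstack([cv2.resize(t[140:265,290:540],(400,200)),cv2.resize(u[100:225,230:480],(400,200))])])[:,:,::-1])
E
```

```text
False
13.9333 [-0.7 -1.  -0.1]
```

View pics/p2.png

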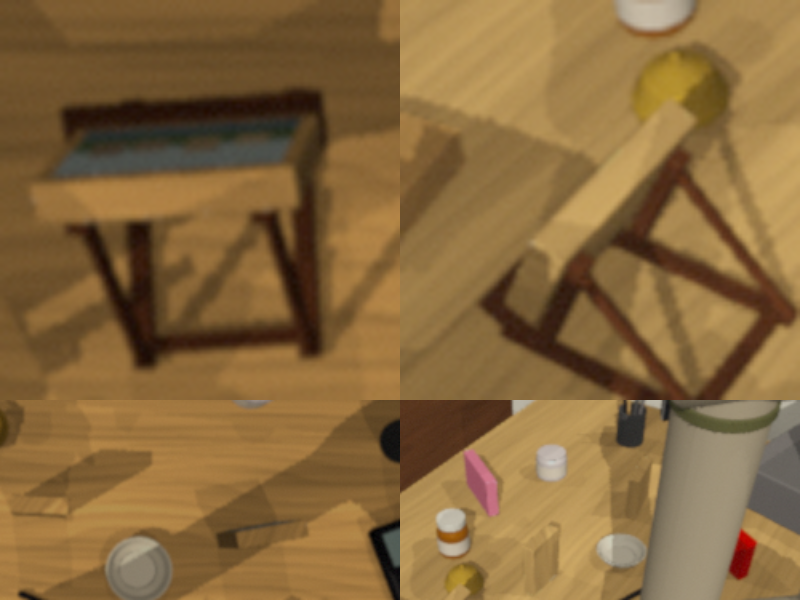

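```bash
python3 - <<'E'
from h import *
for a,b,z in(((33,183),(297,168),.1417),((37,220),(297,208),.1316)):
    A,B=[plane("top",(150+c[0]/4,150+c[1]/4),z) for c in(a,b)]
    d=A-B;print("rest frame mid",np.round(RR.T@((A+B)/2-RO),4),"len",round(np.linalg.norm(d),4),"yaw",np.round(np.degrees(np.arctan2(-d[0],d[1])),1))
E
```

```text
rest frame mid [ 0.0245 -0.0031  0.0898] len 0.1385 yaw 3.8
rest frame mid [ 0.0025 -0.0002  0.0889] len 0.1377 yaw 3.2
```

Measured against the easel, the block is seated within 3 mm and 2°, and the arm is clear.

```bash
python3 -c "
from bench import job
print(job.hand_in())"
```

```text
the job is handed in; nothing more can be done
None
```

The wide block is on the dark easel, picture out, right way up and centred to about 3 mm; the other two blocks look undisturbed, and I handed the job in (no verdict was returned).

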